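Lock a stand's sprung outrigger leg at its length mark

ROBOT

A 7-joint arm with a two-finger parallel gripper is mounted at the origin on the work surface. World frame = base frame: x ahead of the robot, y to its left, z up, the work surface at z = 0. Lengths are in m, angles in rad, forces in N, time in s.
With the tool pointing down it reaches from about 0.4 to 0.85 m from the base axis. Payload 10.4 kg.
Tool frame: the origin (TCP) lies midway between the tips of the shut fingers; the grasp point (between the pads) lies 19 mm behind it; z points along the fingers, y is the line along which they close (so a half turn about z gives the same grasp; the last joint's range is limited). The gripper opens to 87 mm and grips with 3 to 60 N. Pads are 19 mm wide; open, the fingers measure 117 mm over their backs; the gripper's body (75 mm by 190 mm) begins 51 mm behind the grasp point.
Start: joints at [-1.243, 0.332, -0.065, 1.46, 0.022, 1.35, -0.088], TCP at [0.215, 0.587, 0.188] pointing down, gripper open.
Joint ranges: [-2.6, 2.6], [-0.5, 2.12], [-1.47, 1.34], [0.16, 2.42], [-1.27, 4.41], [0.06, 2.06], [-2.6, 2.6]. Speed limits (rad/s): [2.22, 2.22, 2.79, 2.79, 3.14, 3.14, 3.14].

INTERFACE

Orientations are given as a unit quaternion [x, y, z, w].
In Python, from bench import r gives the robot as it stands.
- The arm moves only by the tool arm_command, never from a script. Its arguments are lists of equal length, an entry for each row: "xyz": the shift along the world's x, y, z in m, a list of three; "rot": the turn, a rotation vector about the world's x, y, z in rad, a list of three. In form: {"xyz": [[tx, ty, tz], ...], "rot": [[ax, ay, az], ...]}. A call has 1 to 20 rows; each row is the pose to reach, as a shift and turn from the pose commanded when the call began; what a row does not reach only later rows make up. A row lasts 1/12 s, in which the tool goes at most 41.7 mm and 7.16 degrees, less where a joint would pass 70% of its speed; a pose out of reach is approached as far as the arm can. A call with a gripper value outside its range is refused whole. "grip" is the opening, from 0 (shut) to 1 (fully open), set as the call begins (left out, the last holds). The fingers move at their own pace and stop on an object; "squeeze" is the grip in N (left out, the last holds). Time passes only in rows, so rows that repeat a pose let the fingers close. It gives the time, the measured TCP pose, the force, the opening and the grip force at its end, in the units of the state.
- r.read_state(): the state, without advancing time (a new reading comes with each control period).
- r.camera(name): name is "scene" or "top" or "wrist"; returns the picture (420x560x3 uint8, red, green, blue); there is no depth.
- r.camera_model(name): a dict with "fx", "fy", "cx", "cy" (pixels), "T" (4x4, takes a point from camera to world coordinates). Camera axes: x right, y up, looking along -z (the intrinsics and any distortion apply to the point x, -y, -z); pixel columns grow to the right and rows downward; lengths in m; the calibration is good to about 2 mm. The wrist camera is an equidistant fisheye: a pixel r from the principal point sees the ray r / f radians off the axis. A picture is of the moment at which its call begins: read the wrist's pose just before it. camera_model takes no time and is no camera call; for the wrist camera it gives the pose at the moment of the call.
- r.close_job(): hands the job in; it is judged then, once.
Trained networks look in the newest picture that a camera, given by its name, has taken for a name from the list of things; names that differ only in an ending like _2 or _b are one class to them, and where a whole thing is asked for, a point or a joint stands for the part that bears it (a point fixed in the world has none). Each returns a list of dicts, best first, with "conf" (0 to 1); they miss things now and then, are a little off and sometimes report something else, mostly with a low value. They report only what shows in the picture. A call takes as long as a camera call.
- r.look_for(label, camera): "at" ([x, y, z] in m, in the coordinates of the camera as it stood for that picture, good to about 4 mm: the middle of the surface that is visible of it).
- r.spot_point(label, camera): "at" ([x, y, z] in m, in the coordinates of the camera as it stood for that picture, good to about 4 mm: a listed point, or the origin of a listed thing).
The state is a dict: "time": time; "joint_positions": joint angles; "joint_vel": joint speeds; "joint_torque": joint torques, N m; "ee_pos": TCP position; "eef_rot": TCP orientation; "ft_force": force on the tool from outside, world axes, zero at the start; "torque": the same for the moment, N m; "width": finger opening in m; "grip_force": force on a finger pad.
Only numpy, scipy, OpenCV 4.12 (cv2) and the standard library are available. Lean on these libraries where they do the work, as an engineer would, in place of code of your own. Each camera call takes 0.05 s, during which the arm holds its last target. There are 200 camera calls.

TASK

Pull the stand's sprung leg out until the nib on its foot lines up with the black pointer clip on the ruler, hold it there, and only then fold the cam lever shut flat along the leg without letting the leg slip off the mark. Finish still holding: the hand keeps its hold on the leg, at the mark, with the lever fully closed. Leave the screwdriver, the relay module and the jar where they are.

Things in the scene. Friction and masses are not known exactly. Their poses are not given: they have to be found in the camera images.
- stand: Outrigger stand fixed to the bench: dark wooden board, spanning x -140..120, y -95..75, z 0..12 mm, with a grey sleeve (x -80..0, y -19..19, z 12..67 mm) out of whose mouth the leg slides, and a round column socket (40 mm wide, 62 high) at x -105. Origin: on the bench below the sleeve's mouth. x: the way the leg pulls out; z up. A flat ruler lies along y -57..-79 mm, top 14 mm up.
- leg: Aluminium leg: bar 20 mm wide, at z 30..58 mm, y -10..10 mm of the stand, ending in a crosswise foot plate 10 mm thick (y -50..10, z 18..76 mm). Axes as the stand's. Origin: bench level, y 0, middle of the plate's thickness. It starts fully in, with its origin at x 23 mm of the stand, and pulls out up to 75 mm. A spring (2.5 N, 5 N far out) draws it back in when let go with the lever open.
- foot_push (a point): Point on the foot plate's inner face (facing the sleeve; 5 mm on the sleeve's side of the leg's origin), at y -32 mm, 45 mm above the bench: a finger beside the bar can push the leg outwards here. At the mark this face is at x 46 to 72 mm of the stand.
- leg_index (a point): Tip of the small dark nib at the foot plate's outer end (y -58 mm, 22 mm above the bench), in the middle of the plate's thickness: it must come to the same x along the ruler as mark.
- mark: The length mark: a black pointer clip fixed on the ruler, 10 mm long along the ruler, 24 mm across, top 20 mm above the bench, its pointer aimed at the leg. Origin: centre of its underside, on the pointer's line; axes as the stand's. Its place along the ruler varies.
- lever (a joint): Angle of the black cam lever, rad: 0 closed, flat along the leg's +y side; grows as it swings out to +y, at most 0.6. Starts 0.32 to 0.45 and stays where left. A few N near the tip close it; over the last 0.2 rad the cam clamps the leg, which then hardly slides. Closed, bar and lever are 32 mm wide together (y -10..22 mm of the stand): two fingers straddling both can squeeze it shut.
- lever_tip (a point): Free end of the cam lever, mid-height (44 mm above the bench), 74 mm from the lever's pin, which is at x -6, y 18 mm of the stand. The lever is 8 mm thick (11 mm at the tip) and 28 mm tall (30..58 mm above the bench).
- driver: Bystander: screwdriver lying on the bench beside the board, on the ruler's side. Leave alone.
- module: Bystander: white relay module 70 x 55 x 36 mm lying beside the board, on the lever's side. Origin under its centre. Leave alone.
- jar: Bystander: clear jar, 48 mm diameter, 60 mm high, standing on the bench beyond the foot's end of the board. Leave alone.

How it is judged:
On the way, in this order (a step that is already met when the one before it is completed fails the run):
1. the leg is held by the hand at the mark (within 5 mm) while the lever is still open (over 0.22 rad) (x of leg_index in the frame of mark between -0.005 and 0.005 m and contact force between the fingers and leg above 1 N and value of joint lever above 0.22 rad), for 0.3 s.
2. the lever is closed (under 0.06 rad) with the hand holding the leg at the mark (x of leg_index in the frame of mark between -0.005 and 0.005 m and contact force between the fingers and leg above 1 N and value of joint lever below 0.06 rad), for 0.3 s.
At the end, for the whole second after the job is handed in: The foot's nib is within 5 mm of the pointer along the ruler, the lever is within 0.06 rad of closed, and the fingers still press on the leg with more than 1 N (all of step 2); the arm keeps its last pose, push and grip.
It fails at once if the lever is shut (under 0.15 rad) while the leg is more than 8 mm off the mark (value of joint lever below 0.15 rad and (x of leg_index in the frame of mark below -0.008 m or x of leg_index in the frame of mark above 0.008 m)).
It fails at once if a bystander is moved more than 15 mm (distance of any of driver, module, jar from where it was at the start of the episode above 0.015 m).
It also fails if it takes over 35 s, if anything falls off the work surface, if the arm or the gripper's body presses on something with over 40 N, if the wrist force passes 120 N, or if a joint passes its speed limit or range.

## Working session

There is one attempt and no reset: what is moved stays moved. The work goes in short steps, Python scripts to look and compute and a tool call to move; the robot and the scene stay as the last step left them, time stands still between calls to the robot, and variables do not carry over. Pictures are saved under pics/ and viewed, at most 10 in all, crops included, and the job is handed in when it is done.

Besides the shell and the picture viewer there is one more tool, called after "Call:" by a JSON object that holds its "fn" and its "kwargs", one argument or row to a line. arm_command: Moves the arm, as the interface text tells. Its arguments: {"type":"object","properties":{"xyz":{"type":"array"},"rot":{"type":"array"},"grip":{"type":"number"},"squeeze":{"type":"number"}},"required":["xyz","rot"]}

```bash
mkdir -p pics; cat > h.py <<'E'
from bench import r
import numpy as np, cv2
def W(cam,label,fn):
    T=np.array(r.camera_model(cam)["T"])
    out=getattr(r,fn)(label,cam)
    return [(round(d["conf"],2),np.round((T@np.append(d["at"],1))[:3],4)) for d in out[:2]]
def snap(cam,name):
    im=r.camera(cam); cv2.imwrite(f"pics/{name}.png",np.array(im)[:,:,::-1]); return im
E
python3 - <<'E'
from h import *
s=r.read_state(); print(s["ee_pos"],s["eef_rot"],s["width"],s["time"])
for c in("top","scene"):
    snap(c,c+"0")
    for l in("stand","leg","foot_push","leg_index","mark","lever_tip","jar","module","driver"):
        print(c,l,W(c,l,"spot_point"))
print(r.read_state()["time"])
E
```

```text
[0.21463716 0.58651938 0.18693816] [ 1.74500865e-01  9.84656750e-01 -7.23552031e-04 -9.31714999e-05] 0.08687011649222344 0.0
top stand [(0.87, array([ 0.5479, -0.0571,  0.0027]))]
top leg [(0.81, array([ 0.5465, -0.0376, -0.0031]))]
top foot_push [(0.76, array([ 0.5766, -0.0383,  0.0451]))]
top leg_index [(0.59, array([ 0.6042, -0.0291,  0.0229]))]
top mark [(0.61, array([0.6088, 0.0126, 0.0141]))]
top lever_tip [(0.73, array([ 0.494 , -0.0046,  0.0432]))]
top jar [(0.98, array([4.907e-01, 1.175e-01, 4.000e-04]))]
top module [(0.63, array([ 0.3877, -0.0693,  0.0019]))]
top driver [(0.57, array([ 0.7211, -0.0674, -0.0012]))]
scene stand []
scene leg [(0.78, array([ 0.5454, -0.036 ,  0.0015]))]
scene foot_push [(0.78, array([ 0.5753, -0.0403,  0.0494]))]
scene leg_index [(0.78, array([ 0.6029, -0.0319,  0.0194])), (0.42, array([ 0.4887,  0.1204, -0.0033]))]
scene mark [(0.43, array([0.6105, 0.0129, 0.0128]))]
scene lever_tip [(0.76, array([ 0.4927, -0.0095,  0.0423]))]
scene jar [(0.91, array([ 0.4878,  0.119 , -0.0043]))]
scene module [(0.82, array([ 0.3889, -0.0678,  0.0007]))]
scene driver [(0.76, array([ 0.7194, -0.0709,  0.0015]))]
1.0
```

View pics/top0.png

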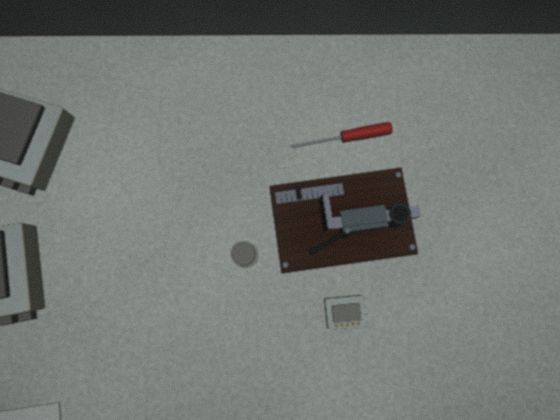

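View pics/scene0.png

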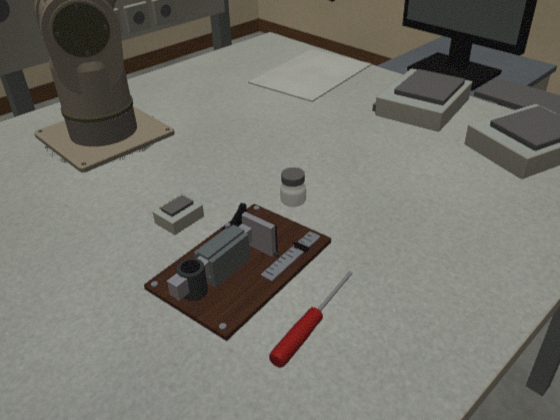

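Both pictures agree with the networks. In the top view the stand is at the centre, the leg pulls out to the left (+y world, tilted about 7°), and the clip is at about (299,194). The nib is at about (325,196) and the lever tip at about (313,250). I'll hover with the fingers straddling along the stand's y, then refine from the wrist camera.

Call:
{"fn": "arm_command", "kwargs": {
  "xyz": [
    [0.32,-0.637,0.01],
    [0.32,-0.637,0.01],
    [0.32,-0.637,0.01],
    [0.32,-0.637,0.01],
    [0.32,-0.637,0.01],
    [0.32,-0.637,0.01],
    [0.32,-0.637,0.01],
    [0.32,-0.637,0.01],
    [0.32,-0.637,0.01],
    [0.32,-0.637,0.01],
    [0.32,-0.637,0.01],
    [0.32,-0.637,0.01],
    [0.32,-0.637,0.01],
    [0.32,-0.637,0.01],
    [0.32,-0.637,0.01],
    [0.32,-0.637,0.01],
    [0.32,-0.637,0.01],
    [0.32,-0.637,0.01],
    [0.32,-0.637,0.01],
    [0.32,-0.637,0.01]
  ],
  "rot": [
    [0,0,-1.09],
    [0,0,-1.09],
    [0,0,-1.09],
    [0,0,-1.09],
    [0,0,-1.09],
    [0,0,-1.09],
    [0,0,-1.09],
    [0,0,-1.09],
    [0,0,-1.09],
    [0,0,-1.09],
    [0,0,-1.09],
    [0,0,-1.09],
    [0,0,-1.09],
    [0,0,-1.09],
    [0,0,-1.09],
    [0,0,-1.09],
    [0,0,-1.09],
    [0,0,-1.09],
    [0,0,-1.09],
    [0,0,-1.09]
  ],
  "grip": 1
}}

```text
time: 2.67
ee_pos: [0.5346, -0.0495, 0.1976]
eef_rot: [0.66, 0.751, -0.0, -0.0]
ft_force: [0.1, 1.6, -0.1]
width: 0.0869
grip_force: 0.0
```

```bash
python3 - <<'E'
from h import *
s=r.read_state(); print(s["ee_pos"],s["eef_rot"],s["time"],np.abs(s["joint_vel"]).max())
snap("wrist","w0")
for l in("stand","leg","foot_push","leg_index","mark","lever_tip"):
    print(l,W("wrist",l,"spot_point"))
m=r.camera_model("wrist"); print({k:m[k] for k in m if k!="T"}); print(np.round(m["T"],3)); print({k:v for k,v in r.camera_model("top").items()})
E
```

```text
[ 0.5345956  -0.04954139  0.19757882] [ 6.59785995e-01  7.51453515e-01 -7.88050257e-05 -2.23844900e-04] 2.6667 0.026116718543289726
stand [(0.96, array([ 0.5464, -0.0575, -0.0007]))]
leg [(0.77, array([ 0.5416, -0.0354, -0.003 ]))]
foot_push [(0.68, array([ 0.5789, -0.0329,  0.0446]))]
leg_index [(0.56, array([ 0.5999, -0.0256,  0.0221]))]
mark [(0.72, array([0.6056, 0.0137, 0.0141]))]
lever_tip [(0.96, array([ 0.4937, -0.0049,  0.0434])), (0.54, array([ 0.4888,  0.1155, -0.0034]))]
{'fx': 325.19226210127806, 'fy': 325.19226210127806, 'cx': 276.4965013982497, 'cy': 214.42870066136732}
[[ 0.991 -0.125 -0.037  0.525]
 [ 0.13   0.952  0.277  0.027]
 [ 0.    -0.28   0.96   0.395]
 [ 0.     0.     0.     1.   ]]
{'fx': 405.9084683455187, 'fy': 405.9084683455187, 'cx': 279.97082689912907, 'cy': 211.76147010333202, 'T': array([[ 1.97860521e-03,  9.87486907e-01, -1.57688598e-01,
         4.50053687e-01],
       [-9.99946641e-01,  3.54934418e-04, -1.03241868e-02,
         4.19637639e-02],
       [-1.01390302e-02,  1.57700612e-01,  9.87434918e-01,
         7.75678112e-01],
       [ 0.00000000e+00,  0.00000000e+00,  0.00000000e+00,
         1.00000000e+00]])}
```

View pics/w0.png

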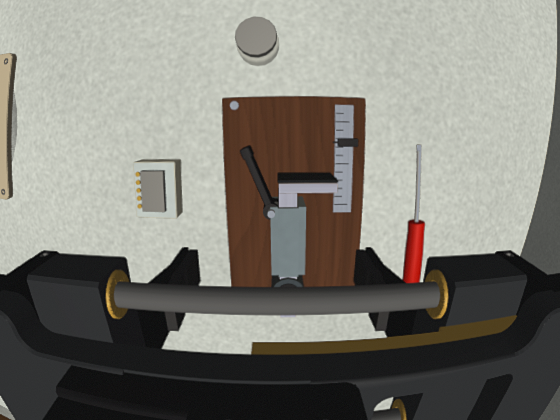

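Wrist view: the board's far edge is level at row 98, from (223,98) to (365,98), so the hand is aligned with the stand. The clip is at (347,142), the foot plate's top at rows 181–193, and the lever runs from (270,212) to (246,150).

```bash
cat >> h.py <<'E'
def px(cam,u,v,z):
    m=r.camera_model(cam);T=np.array(m["T"]);x=(u-m["cx"])/m["fx"];y=(v-m["cy"])/m["fy"]
    if cam=="wrist":
        t=np.hypot(x,y);k=np.tan(t)/t;x*=k;y*=k
    d=T[:3,:3]@[x,-y,-1];return T[:3,3]+d*(z-T[2,3])/d[2]
E
python3 - <<'E'
from h import *
for n,u,v,z in [("cL",223,98,.012),("cR",365,98,.012),("ruler end",353,105,.014),("ruler0",351,212,.014),("clipR",357,142,.02),("clipL",337,142.5,.02),("plate outer",308,181,.076),("plate inner",318,192.5,.076),("levertip",246,148,.058),("pin",271,213,.062)]:
    p=px("wrist",u,v,z); print(n,np.round(p,4))
P=np.array([px("wrist",u,98,.012)[:2] for u in(223,365)]);
d=P[1]-P[0];print("width",np.hypot(*d),"yaw",np.degrees(np.arctan2(d[1],d[0])))
import math
y=math.radians(7.5);ex=np.array([-math.sin(y),math.cos(y)]);ey=-np.array([math.cos(y),math.sin(y)])
# origin estimates
for n,p,s in [("cL",P[0],(120,75)),("cR",P[1],(120,-95)),("index",(.6025,-.0295),(23,-58)),("push",(.5770,-.0380),(18,-32)),("stand",(.547,-.0573),(0,0)),("leg",(.546,-.0365),(23,0)),("po",px("wrist",308,181,.076)[:2],(28,-20)),("pi",px("wrist",318,192.5,.076)[:2],(18,-30))]:
    print(n,np.round(np.array(p)-ex*s[0]/1e3-ey*s[1]/1e3,4))
E
python3 - <<'E'
import cv2
im=cv2.imread('pics/w0.png')[85:225,215:375]
cv2.imwrite('pics/w0c.png',cv2.resize(im,None,fx=4.2,fy=4.2,interpolation=cv2.INTER_CUBIC))
E
```

```text
cL [0.4589 0.0481 0.012 ]
cR [0.6242 0.0721 0.012 ]
ruler end [0.6104 0.0608 0.014 ]
ruler0 [ 0.63   -0.0681  0.014 ]
clipR [0.6205 0.0181 0.02  ]
clipL [0.5969 0.0136 0.02  ]
plate outer [ 0.5633 -0.0268  0.076 ]
plate inner [ 0.5751 -0.037   0.076 ]
levertip [ 0.4968 -0.0037  0.058 ]
pin [ 0.5312 -0.0685  0.062 ]
width 0.16698500479336817 yaw 8.243825228163214
cL [ 0.5489 -0.0611]
cR [ 0.5456 -0.0593]
index [ 0.548  -0.0599]
push [ 0.5476 -0.06  ]
stand [ 0.547  -0.0573]
leg [ 0.549  -0.0593]
po [ 0.5471 -0.0571]
pi [ 0.5477 -0.0588]
```

View pics/w0c.png

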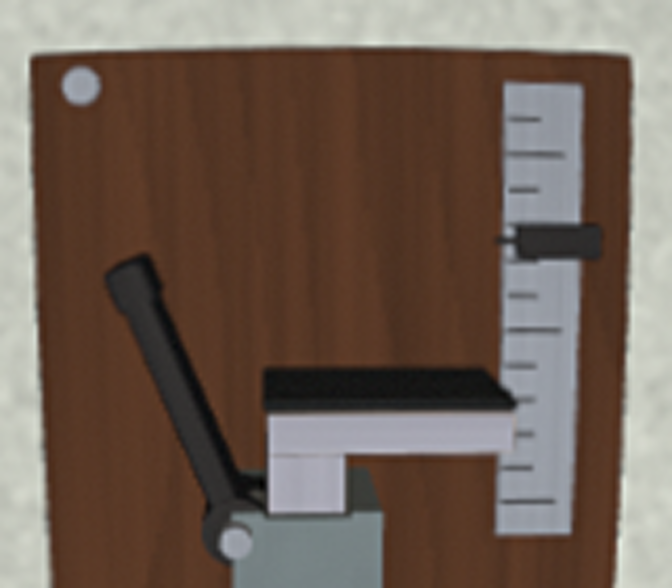

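Best fit: origin about (0.548,-0.059), yaw about 8.2°, mark at stand x about 64, and lever about 0.39 rad. The hand centre goes to stand (6,12), then down.

Call:
{"fn": "arm_command", "kwargs": {
  "xyz": [
    [0.0005,-0.0055,0],
    [0.0005,-0.0055,-0.03],
    [0.0005,-0.0055,-0.06],
    [0.0005,-0.0055,-0.09],
    [0.0005,-0.0055,-0.11],
    [0.0005,-0.0055,-0.13],
    [0.0005,-0.0055,-0.145],
    [0.0005,-0.0055,-0.16],
    [0.0005,-0.0055,-0.17],
    [0.0005,-0.0055,-0.17],
    [0.0005,-0.0055,-0.17]
  ],
  "rot": [
    [0,0,0.013],
    [0,0,0.013],
    [0,0,0.013],
    [0,0,0.013],
    [0,0,0.013],
    [0,0,0.013],
    [0,0,0.013],
    [0,0,0.013],
    [0,0,0.013],
    [0,0,0.013],
    [0,0,0.013]
  ]
}}

```text
time: 3.93
ee_pos: [0.5352, -0.0555, 0.0279]
eef_rot: [0.655, 0.756, -0.0, -0.0]
ft_force: [0.4, 0.3, 0.7]
width: 0.0874
grip_force: 0.0
```

```bash
python3 - <<'E'
from h import *
s=r.read_state(); print(s["ee_pos"],s["ft_force"],s["time"])
snap("wrist","w1")
for l in("stand","leg","mark","lever_tip","leg_index"):
    print(l,W("wrist",l,"spot_point"))
E
```

```text
[ 0.53518787 -0.05545277  0.02790076] [0.41123028 0.2887244  0.68045143] 3.9333
stand [(0.98, array([ 0.5441, -0.0577,  0.0014]))]
leg [(0.7, array([ 0.5446, -0.0371, -0.0018]))]
mark [(0.88, array([0.6081, 0.0117, 0.0164]))]
lever_tip [(0.88, array([ 0.4918, -0.0017,  0.0424])), (0.73, array([0.6082, 0.0155, 0.0156]))]
leg_index [(0.76, array([ 0.6023, -0.0304,  0.0225]))]
```

View pics/w1.png

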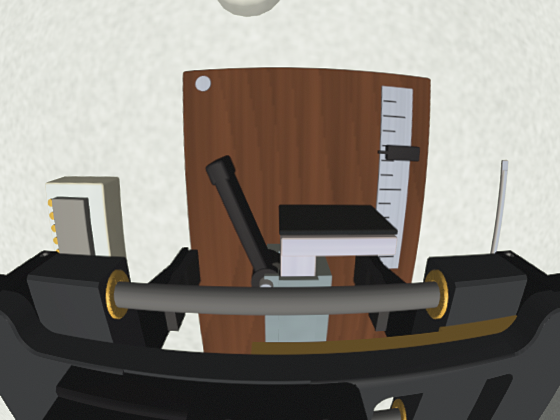

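The right finger is behind the foot plate and the left finger is outside the lever. The clip pointer is at (380,152) and the plate's outer bottom edge is near row 206. I'll pull 38 mm along the stand's x.

Call:
{"fn": "arm_command", "kwargs": {
  "xyz": [
    [-0.0007,0.005,0],
    [-0.0014,0.01,0],
    [-0.0021,0.015,0],
    [-0.0029,0.02,0],
    [-0.0036,0.025,0],
    [-0.0043,0.03,0],
    [-0.005,0.035,0],
    [-0.0054,0.0376,0],
    [-0.0054,0.0376,0],
    [-0.0054,0.0376,0]
  ],
  "rot": [
    [0,0,0],
    [0,0,0],
    [0,0,0],
    [0,0,0],
    [0,0,0],
    [0,0,0],
    [0,0,0],
    [0,0,0],
    [0,0,0],
    [0,0,0]
  ]
}}

```text
time: 5.07
ee_pos: [0.5299, -0.0177, 0.0278]
eef_rot: [0.655, 0.756, 0.0, 0.0]
ft_force: [2.0, -3.2, 1.0]
width: 0.0871
grip_force: 1.7
```

```bash
cat > m.py <<'E'
from h import *
import sys
s=r.read_state(); print(s["ee_pos"],s["ft_force"],s["width"],s["time"])
ex=np.array([-.1426,.990])
for c in("wrist","top","scene"):
    snap(c,sys.argv[1]+c)
    d={l:W(c,l,"spot_point") for l in("mark","leg_index","lever_tip","leg")}
    print(c,d)
    if d["mark"] and d["leg_index"]: print("  nib-mark mm",1e3*ex@(d["leg_index"][0][1]-d["mark"][0][1])[:2])
E
python3 m.py a
```

```text
[ 0.52994992 -0.01770783  0.02775907] [ 2.01614975 -3.17523446  1.00777995] 0.08709163488209432 5.0667
wrist {'mark': [(0.77, array([0.6061, 0.0163, 0.0139]))], 'leg_index': [(0.65, array([0.5967, 0.0061, 0.0211]))], 'lever_tip': [(0.73, array([ 0.4916, -0.003 ,  0.0401])), (0.23, array([0.5985, 0.0086, 0.0225]))], 'leg': [(0.62, array([ 0.5381, -0.0026, -0.0039]))]}
  nib-mark mm -8.757560000000003
top {'mark': [], 'leg_index': [], 'lever_tip': [], 'leg': [(0.47, array([ 0.7188, -0.0674, -0.0022]))]}
scene {'mark': [(0.55, array([0.6106, 0.0147, 0.0123]))], 'leg_index': [(0.95, array([0.5953, 0.0097, 0.0231])), (0.69, array([ 0.4896,  0.1162, -0.0028]))], 'lever_tip': [(0.51, array([ 0.4931, -0.0067,  0.0436]))], 'leg': [(0.93, array([ 0.5406, -0.0033,  0.0037]))]}
  nib-mark mm -2.768220000000002
```

View pics/awrist.png

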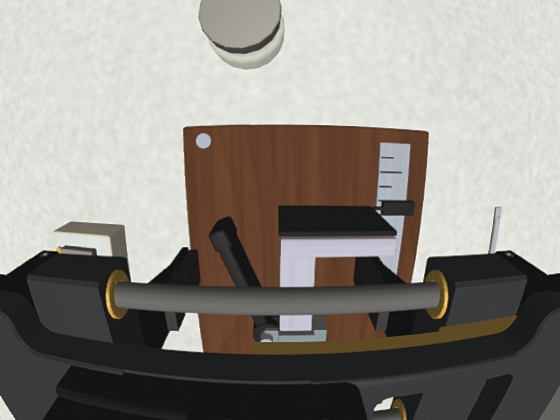

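```bash
python3 - <<'E'
from h import *
ex=np.array([-.1426,.990]);O=np.array([.5478,-.0592])
im=cv2.imread("pics/awrist.png")[180:280,260:430]
cv2.imwrite("pics/awc.png",cv2.resize(im,None,fx=4.5,fy=4.5,interpolation=cv2.INTER_CUBIC))
for n,u,v,z in [("clip",400,208,.02),("bottom out",330,206,.018),("bottom outR",378,207,.018),("top out",335,237,.076),("top in",360,256,.076)]:
    p=px("wrist",u,v,z);q=px("wrist",u,v+1,z);print(n,np.round(p,4),"x",round(1e3*ex@(p[:2]-O),1),"mm/px",round(1e3*ex@(p-q)[:2],2))
E
```

```text
clip [0.6103 0.0152 0.02  ] x 64.7 mm/px 0.71
bottom out [0.5617 0.0089 0.018 ] x 65.4 mm/px 0.69
bottom outR [0.5949 0.0131 0.018 ] x 64.8 mm/px 0.7
top out [0.5551 0.0075 0.076 ] x 65.0 mm/px 0.53
top in [ 0.5702 -0.0009  0.076 ] x 54.5 mm/px 0.56
```

View pics/awc.png

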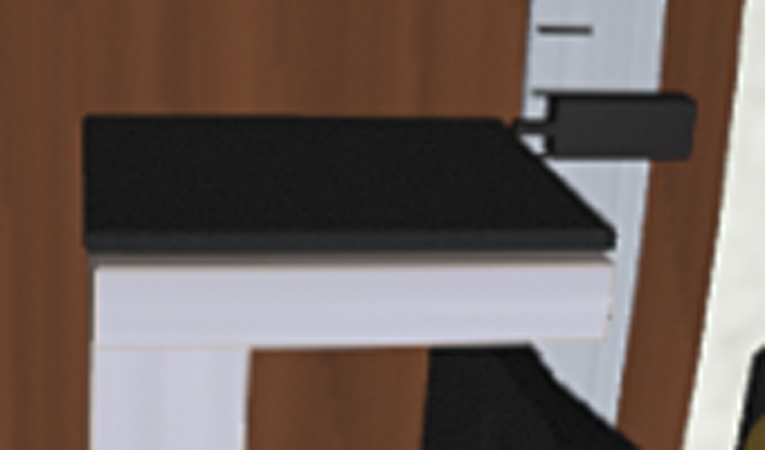

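The nib is about 4.5 mm short of the pointer (59.5–60.5 against about 64.5). I'll move on by that much.

Call:
{"fn": "arm_command", "kwargs": {
  "xyz": [
    [-0.0003,0.0022,0],
    [-0.0006,0.0045,0],
    [-0.0006,0.0045,0],
    [-0.0006,0.0045,0]
  ],
  "rot": [
    [0,0,0],
    [0,0,0],
    [0,0,0],
    [0,0,0]
  ]
}}

```text
time: 6.15
ee_pos: [0.5292, -0.0134, 0.0277]
eef_rot: [0.655, 0.756, 0.0, -0.0]
ft_force: [3.2, -3.0, 1.1]
width: 0.0871
grip_force: 1.8
```

```bash
python3 m.py b; python3 - <<'E'
import cv2
im=cv2.imread("pics/bwrist.png")[180:280,260:430]
a=cv2.resize(im,None,fx=4.5,fy=4.5,interpolation=cv2.INTER_CUBIC)
cv2.imwrite("pics/bwc.png",a)
im=cv2.imread("pics/bscene.png")[195:275,210:340]
cv2.imwrite("pics/bsc.png",cv2.resize(im,None,fx=6,fy=6,interpolation=cv2.INTER_CUBIC))
E
```

```text
[ 0.52924556 -0.01336882  0.02774999] [ 3.21680686 -2.96041357  1.05682211] 0.08710919635636356 6.15
wrist {'mark': [(0.64, array([0.6064, 0.0142, 0.0145]))], 'leg_index': [(0.84, array([0.5968, 0.0109, 0.0232]))], 'lever_tip': [(0.58, array([ 0.4953, -0.0026,  0.0399]))], 'leg': [(0.89, array([ 0.5377,  0.0046, -0.0041]))]}
  nib-mark mm -1.8980399999999933
top {'mark': [], 'leg_index': [], 'lever_tip': [], 'leg': []}
scene {'mark': [(0.64, array([0.6084, 0.0119, 0.0123]))], 'leg_index': [(0.8, array([0.5955, 0.0085, 0.021 ]))], 'lever_tip': [(0.7, array([ 0.4926, -0.009 ,  0.0417]))], 'leg': [(0.95, array([0.542 , 0.0065, 0.0017]))]}
  nib-mark mm -1.5264599999999973
```

View pics/bwc.png

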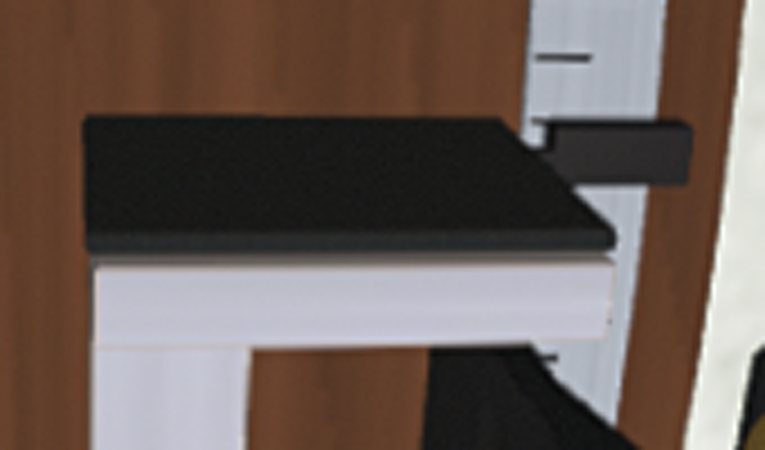

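View pics/bsc.png

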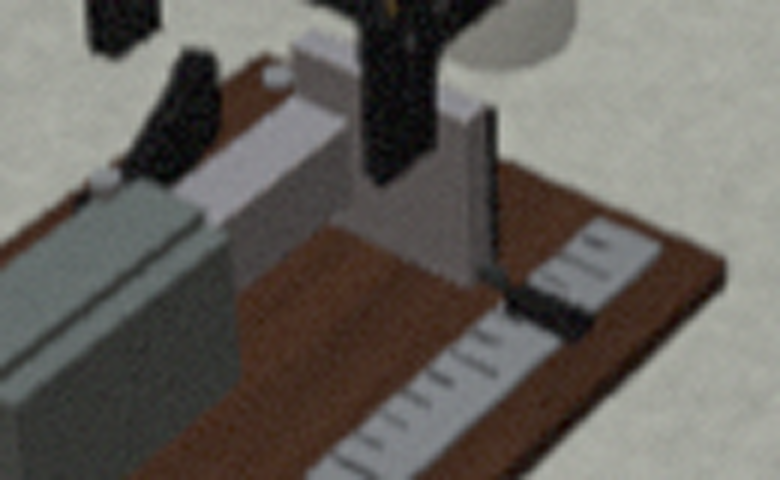

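The scene crop shows the nib at (490,275) in line with the clip's pointer, between about (505,290) and (590,322). The networks put it at -1.7 mm and the pixels near 0. The push is about 3 N and the lever is still open. Now I'll squeeze shut while holding x, adding 0.7 mm and shifting the centre from y 12 to 6.

Call:
{"fn": "arm_command", "kwargs": {
  "xyz": [
    [-0.0001,0.0007,0],
    [0.0005,0.0008,0],
    [0.0011,0.0009,0],
    [0.0017,0.001,0],
    [0.0023,0.0011,0],
    [0.0029,0.0012,0],
    [0.0035,0.0013,0],
    [0.0041,0.0014,0],
    [0.0047,0.0015,0],
    [0.0053,0.0016,0],
    [0.0058,0.0016,0],
    [0.0058,0.0016,0],
    [0.0058,0.0016,0],
    [0.0058,0.0016,0],
    [0.0058,0.0016,0],
    [0.0058,0.0016,0]
  ],
  "rot": [
    [0,0,0],
    [0,0,0],
    [0,0,0],
    [0,0,0],
    [0,0,0],
    [0,0,0],
    [0,0,0],
    [0,0,0],
    [0,0,0],
    [0,0,0],
    [0,0,0],
    [0,0,0],
    [0,0,0],
    [0,0,0],
    [0,0,0],
    [0,0,0]
  ],
  "grip": 0.1,
  "squeeze": 25
}}

```text
time: 8.23
ee_pos: [0.5351, -0.0119, 0.0277]
eef_rot: [0.655, 0.756, -0.0, 0.0]
ft_force: [3.5, -4.0, -0.8]
width: 0.0088
grip_force: 2.1
```

```bash
python3 m.py c; python3 - <<'E'
import cv2,numpy as np
a=cv2.imread("pics/cwrist.png")[180:310,180:430]
b=cv2.imread("pics/cscene.png")[195:275,210:340]
a=cv2.resize(a,(577,300));b=cv2.resize(b,(487,300))
cv2.imwrite("pics/cc.png",np.vstack([a,np.pad(b,((0,0),(0,90),(0,0)))]))
E
```

```text
[ 0.53505011 -0.01189529  0.02771191] [ 3.53031248 -3.95389088 -0.81907345] 0.008786768296317518 8.2333
wrist {'mark': [(0.93, array([0.607 , 0.0136, 0.0146]))], 'leg_index': [(0.59, array([0.5945, 0.0122, 0.0234]))], 'lever_tip': [(0.79, array([ 0.4947, -0.0058,  0.0408]))], 'leg': [(0.56, array([ 0.5373,  0.0061, -0.0013]))]}
  nib-mark mm 0.3964999999999951
top {'mark': [], 'leg_index': [], 'lever_tip': [], 'leg': []}
scene {'mark': [(0.63, array([0.6117, 0.0147, 0.0139]))], 'leg_index': [(0.8, array([0.5958, 0.0114, 0.0184])), (0.51, array([0.5731, 0.002 , 0.049 ]))], 'lever_tip': [], 'leg': [(0.7, array([5.409e-01, 2.700e-03, 3.000e-04]))]}
  nib-mark mm -0.9996599999999957
```

View pics/cc.png

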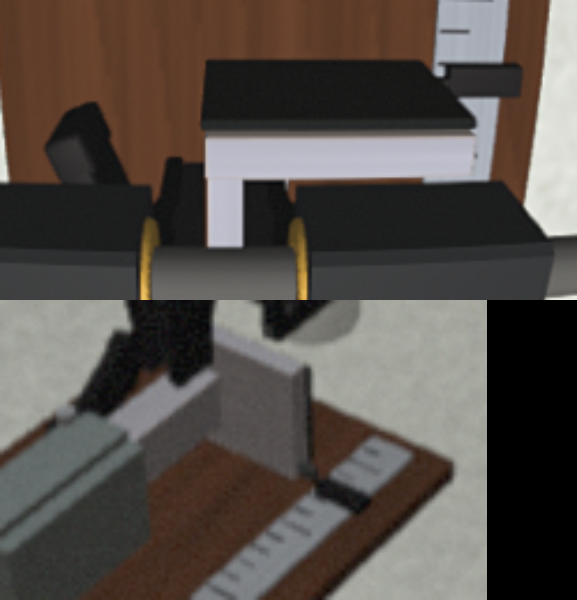

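The hand closed to 9 mm without gripping, and the lever tip hasn't moved. The fingers may have passed above the bar and lever, so I'll check the finger-tip height in the scene camera numerically.

```bash
cat >> h.py <<'E'
ex=np.array([-.1426,.990]);ey=np.array([-.990,-.1426]);O=np.array([.5478,-.0592])
def st(x,y,z): return np.append(O+ex*x/1e3+ey*y/1e3,z/1e3)
def proj(cam,p):
    m=r.camera_model(cam);q=np.linalg.inv(np.array(m["T"]))@np.append(p,1);return np.round([m["cx"]+m["fx"]*q[0]/-q[2],m["cy"]-m["fy"]*q[1]/-q[2]],1)
E
python3 - <<'E'
from h import *
print("open -y fingertip seen (273,226):")
for z in(28,45,60,75):print(z,proj("scene",st(48,-39,z)), "closed seen (258,218):",proj("scene",st(50,2,z)),proj("scene",st(50,-10,z)))
for p in [(64.5,-50,76),(64.5,-50,18),(0,-19,67),(55,-10,58)]:print(p,proj("scene",st(*p)))
s=r.read_state();print(s["joint_positions"],s["width"],s["torque"])
E
```

```text
open -y fingertip seen (273,226):
28 [277.7 238.5] closed seen (258,218): [258.9 228.6] [264.6 231.3]
45 [277.4 230.3] closed seen (258,218): [258.4 220.5] [264.1 223.1]
60 [277.1 222.9] closed seen (258,218): [257.9 213.2] [263.7 215.8]
75 [276.8 215.3] closed seen (258,218): [257.5 205.7] [263.3 208.3]
(64.5, -50, 76) [288.8 212.1]
(64.5, -50, 18) [289.4 240.5]
(0, -19, 67) [247.4 230.2]
(55, -10, 58) [265.7 215.3]
[-0.56477722  0.32045335  0.5821462   1.90327191 -0.21010667  0.97805458
  0.25542428] 0.008623256553166356 [-0.95759447 -0.87656933 -0.02524358]
```

Both views agree: the real fingertips are near z 58, above the bar, and pushing the plate's upper part. The leg is still at the mark and the lever is untouched. I'll reopen with the centre back at y 12, then lower about 15 mm while watching the vertical force.

Call:
{"fn": "arm_command", "kwargs": {
  "xyz": [
    [-0.001,-0.0001,0],
    [-0.002,-0.0003,0],
    [-0.003,-0.0004,0],
    [-0.004,-0.0006,0],
    [-0.005,-0.0007,0],
    [-0.006,-0.0009,0],
    [-0.006,-0.0009,0],
    [-0.006,-0.0009,0],
    [-0.006,-0.0009,0],
    [-0.006,-0.0009,0],
    [-0.006,-0.0009,0],
    [-0.006,-0.0009,0]
  ],
  "rot": [
    [0,0,0],
    [0,0,0],
    [0,0,0],
    [0,0,0],
    [0,0,0],
    [0,0,0],
    [0,0,0],
    [0,0,0],
    [0,0,0],
    [0,0,0],
    [0,0,0],
    [0,0,0]
  ],
  "grip": 1
}}

```text
time: 9.98
ee_pos: [0.5279, -0.0129, 0.0273]
eef_rot: [0.655, 0.756, -0.001, -0.001]
ft_force: [-1.2, -5.7, 0.1]
width: 0.0805
grip_force: 2.1
```

Call:
{"fn": "arm_command", "kwargs": {
  "xyz": [
    [0,0,-0.003],
    [0,0,-0.006],
    [0,0,-0.008],
    [0,0,-0.008]
  ],
  "rot": [
    [0,0,0],
    [0,0,0],
    [0,0,0],
    [0,0,0]
  ]
}}

```text
time: 10.32
ee_pos: [0.5293, -0.0128, 0.0195]
eef_rot: [0.655, 0.756, 0.0, 0.0]
ft_force: [2.5, -3.7, -0.9]
width: 0.0868
grip_force: 2.2
```

Call:
{"fn": "arm_command", "kwargs": {
  "xyz": [
    [0,0,-0.002],
    [0,0,-0.004],
    [0,0,-0.006],
    [0,0,-0.007],
    [0,0,-0.007]
  ],
  "rot": [
    [0,0,0],
    [0,0,0],
    [0,0,0],
    [0,0,0],
    [0,0,0]
  ]
}}

```text
time: 10.73
ee_pos: [0.5292, -0.0127, 0.0125]
eef_rot: [0.655, 0.756, 0.0, 0.0]
ft_force: [3.2, -4.6, -0.8]
width: 0.0871
grip_force: 2.2
```

```bash
python3 m.py d; python3 - <<'E'
# text-mode look at the -y finger's tip in the scene: dark column profile b vs d
import cv2
for n in "bd":
    g=cv2.GaussianBlur(cv2.imread(f"pics/{n}scene.png",0),(3,3),0)
    for u in(271,274,277): print(n,u,[int(v) for v in g[206:250,u]])
E
```

```text
[ 0.52915792 -0.0127152   0.01254597] [ 3.16979482 -4.61765639 -0.82604189] 0.0871084371941094 10.7333
wrist {'mark': [], 'leg_index': [(0.58, array([0.5987, 0.0096, 0.0201]))], 'lever_tip': [(0.57, array([ 0.4919, -0.0013,  0.0403]))], 'leg': [(0.88, array([ 0.535 ,  0.0045, -0.005 ])), (0.69, array([0.5955, 0.0136, 0.02  ]))]}
top {'mark': [], 'leg_index': [], 'lever_tip': [], 'leg': []}
scene {'mark': [(0.54, array([0.61  , 0.0159, 0.0115]))], 'leg_index': [(0.95, array([0.595 , 0.0129, 0.0184]))], 'lever_tip': [(0.61, array([ 0.4959, -0.0098,  0.0454]))], 'leg': [(0.64, array([0.5404, 0.0055, 0.0014])), (0.24, array([0.5956, 0.0136, 0.0195]))]}
  nib-mark mm -0.830999999999999
b 271 [27, 27, 25, 25, 26, 25, 22, 20, 20, 23, 25, 26, 30, 31, 31, 31, 32, 37, 52, 67, 77, 80, 80, 80, 79, 80, 81, 80, 74, 65, 57, 53, 53, 53, 54, 52, 50, 49, 48, 47, 45, 44, 46, 47]
b 274 [17, 15, 14, 15, 15, 14, 14, 14, 13, 14, 16, 15, 15, 16, 14, 14, 16, 17, 21, 40, 64, 77, 80, 81, 81, 80, 81, 83, 83, 79, 70, 60, 53, 50, 49, 48, 45, 45, 47, 48, 48, 48, 48, 49]
b 277 [14, 13, 13, 14, 17, 16, 13, 13, 14, 15, 15, 16, 14, 13, 12, 15, 26, 43, 63, 77, 81, 81, 81, 79, 79, 81, 80, 80, 80, 80, 79, 73, 61, 50, 46, 47, 48, 47, 47, 48, 50, 50, 49, 48]
d 271 [23, 25, 24, 23, 25, 28, 29, 31, 34, 40, 43, 42, 40, 37, 34, 34, 37, 40, 42, 43, 44, 44, 45, 48, 53, 63, 73, 76, 70, 61, 55, 53, 52, 51, 52, 52, 52, 51, 48, 46, 45, 45, 45, 47]
d 274 [22, 21, 21, 19, 17, 16, 14, 15, 16, 17, 16, 14, 12, 13, 13, 13, 15, 16, 15, 14, 14, 16, 19, 18, 14, 16, 32, 57, 74, 75, 65, 57, 53, 51, 49, 48, 46, 45, 46, 47, 47, 46, 47, 49]
d 277 [18, 18, 21, 22, 22, 21, 18, 17, 17, 17, 15, 12, 13, 16, 16, 15, 14, 14, 15, 17, 15, 14, 14, 17, 27, 47, 68, 79, 82, 81, 77, 66, 54, 47, 46, 46, 47, 47, 47, 48, 49, 50, 50, 50]
```

The fingertips are now near z 42, overlapping the bar and lever by about 15 mm, and the leg is at the mark (about -0.8 mm). I'll repeat the squeeze.

Call:
{"fn": "arm_command", "kwargs": {
  "xyz": [
    [0.0006,0.0001,0],
    [0.0012,0.0002,0],
    [0.0018,0.0003,0],
    [0.0024,0.0004,0],
    [0.003,0.0005,0],
    [0.0036,0.0006,0],
    [0.0042,0.0006,0],
    [0.0048,0.0007,0],
    [0.0054,0.0008,0],
    [0.0059,0.0009,0],
    [0.0059,0.0009,0],
    [0.0059,0.0009,0],
    [0.0059,0.0009,0],
    [0.0059,0.0009,0]
  ],
  "rot": [
    [0,0,0],
    [0,0,0],
    [0,0,0],
    [0,0,0],
    [0,0,0],
    [0,0,0],
    [0,0,0],
    [0,0,0],
    [0,0,0],
    [0,0,0],
    [0,0,0],
    [0,0,0],
    [0,0,0],
    [0,0,0]
  ],
  "grip": 0.1,
  "squeeze": 25
}}

```text
time: 12.65
ee_pos: [0.5356, -0.0133, 0.013]
eef_rot: [0.656, 0.755, 0.0, 0.001]
ft_force: [3.8, -7.0, -0.1]
width: 0.0314
grip_force: 29.1
```

```bash
python3 m.py e; python3 -c "
from h import *
s=r.read_state();print(s['width'],s['grip_force'],proj('scene',st(67,18,44)))"
```

```text
[ 0.53563053 -0.01325704  0.01298819] [ 3.76043557 -7.0105092  -0.14817323] 0.03137841142458828 12.65
wrist {'mark': [(0.81, array([0.6058, 0.0144, 0.0129]))], 'leg_index': [(0.9, array([0.596 , 0.0158, 0.0234]))], 'lever_tip': [(0.58, array([0.5216, 0.005 , 0.043 ]))], 'leg': [(0.9, array([ 0.5366,  0.0009, -0.0039]))]}
  nib-mark mm 2.783480000000006
top {'mark': [(0.59, array([ 0.7219, -0.0705, -0.0012]))], 'leg_index': [], 'lever_tip': [], 'leg': []}
scene {'mark': [(0.67, array([0.6094, 0.0134, 0.0126])), (0.56, array([0.5208, 0.0008, 0.0435]))], 'leg_index': [(0.85, array([0.5944, 0.0094, 0.0232]))], 'lever_tip': [(0.45, array([0.5221, 0.002 , 0.0434])), (0.31, array([ 0.4883,  0.1162, -0.0048]))], 'leg': [(0.84, array([0.5405, 0.0035, 0.0014]))]}
  nib-mark mm -1.8209999999999982
0.03136274941918992 29.055838733911514 [257.6 212.5]
```

Width is 31.4 mm and grip 29 N, and the tip point is at the closed position. I'll check the mark from pixel edges in the wrist picture.

```bash
python3 - <<'E'
from h import *
print(proj)
g=cv2.imread("pics/ewrist.png",0)
g0=cv2.imread("pics/bwrist.png",0)
for n,im in(("b",g0),("e",g)):
    for u in(330,360,385,400,408): print(n,u,[int(v) for v in im[185:275,u]])
print(np.round(r.camera_model("wrist")["T"],4).tolist())
E
```

```text
<function proj at 0x7fd7251c0220>
b 330 [68, 66, 68, 67, 68, 67, 67, 67, 67, 68, 67, 68, 66, 68, 67, 67, 66, 67, 67, 67, 57, 26, 22, 22, 25, 23, 23, 25, 26, 25, 23, 26, 26, 24, 24, 23, 25, 25, 25, 22, 23, 24, 26, 26, 22, 24, 32, 40, 43, 41, 45, 67, 89, 105, 150, 182, 190, 189, 190, 191, 192, 193, 195, 196, 195, 194, 194, 194, 195, 198, 201, 175, 107, 61, 64, 65, 67, 66, 66, 65, 65, 67, 68, 68, 68, 67, 67, 67, 66, 68]
b 360 [72, 72, 73, 73, 74, 72, 72, 73, 73, 72, 73, 73, 72, 73, 73, 72, 72, 72, 73, 72, 64, 34, 23, 23, 23, 24, 22, 25, 22, 25, 25, 22, 23, 24, 22, 26, 25, 25, 26, 26, 23, 25, 24, 24, 25, 25, 32, 39, 40, 39, 49, 78, 88, 116, 161, 186, 189, 189, 189, 190, 192, 194, 195, 198, 196, 195, 193, 194, 197, 200, 194, 138, 42, 18, 24, 24, 23, 26, 26, 24, 22, 23, 25, 23, 26, 24, 23, 25, 24, 23]
b 385 [174, 175, 175, 174, 176, 178, 172, 74, 102, 181, 180, 176, 177, 177, 178, 178, 178, 179, 182, 184, 159, 86, 25, 33, 48, 48, 47, 47, 46, 46, 45, 46, 46, 45, 39, 28, 22, 20, 23, 23, 23, 25, 23, 24, 22, 25, 37, 41, 39, 40, 54, 89, 88, 128, 175, 189, 189, 189, 190, 191, 193, 195, 197, 199,
[... 2290 characters left out ...]
191, 190, 190, 190, 191, 191, 192, 193, 193, 194, 194, 195, 195, 194, 185, 177, 175, 159, 139, 131, 115, 108, 93, 90, 85, 74, 71, 72, 60, 39, 26, 30, 30, 30, 31, 30, 29, 29, 31, 32, 31, 30, 32, 30, 30, 31]
e 408 [68, 67, 66, 66, 66, 67, 66, 66, 64, 65, 65, 66, 64, 66, 67, 67, 65, 65, 67, 66, 67, 68, 68, 69, 69, 44, 22, 26, 40, 48, 45, 44, 44, 45, 44, 44, 44, 44, 43, 43, 43, 43, 63, 66, 66, 65, 65, 65, 66, 66, 67, 67, 68, 68, 68, 68, 67, 68, 68, 68, 71, 71, 72, 71, 71, 70, 72, 74, 73, 74, 73, 74, 58, 34, 30, 31, 30, 30, 31, 30, 31, 32, 31, 32, 30, 31, 29, 31, 29, 30]
[[0.9902, -0.1338, -0.0404, 0.5245], [0.1398, 0.9502, 0.2786, 0.0628], [0.0011, -0.2815, 0.9595, 0.2095], [0.0, 0.0, 0.0, 1.0]]
```

```bash
python3 - <<'E'
from h import *
for n,u,v,z in [("clip far",400,212.5,.02),("clip near",400,226,.02),("pad bottom(+8?)",345,211.7,.018),("pad bottom z24",345,211.7,.022),("pad top out",345,242,.076),("white out",330,250.5,.076),("white in",330,270,.076)]:
    p=px("wrist",u,v,z);print(n,round(1e3*ex@(p[:2]-O),1))
for n,p in(("plate top y-20 if leg 64",st(64,-20,76)),):
    pass
E
```

```text
clip far 69.6
clip near 60.5
pad bottom(+8?) 69.6
pad bottom z24 70.7
pad top out 72.0
white out 68.0
white in 58.3
```

```bash
python3 - <<'E'
from h import *
for c in("wrist","scene"):
    o=[]
    for i in range(6):
        r.camera(c);a=W(c,"leg_index","spot_point");b=W(c,"mark","spot_point")
        l=W(c,"leg","spot_point")
        o.append([round(1e3*ex@(q[0][1][:2]-O),1) if q else None for q in(a,b,l)])
    print(c,"nib,mark,leg x:",o)
t=[W("scene","lever_tip","spot_point") for i in range(3)];print(t)
s=r.read_state();print(s["time"],s["ee_pos"],s["width"],s["grip_force"],s["ft_force"])
E
```

```text
wrist nib,mark,leg x: [[np.float64(61.4), np.float64(63.9), np.float64(62.3)], [np.float64(64.6), np.float64(65.3), np.float64(63.9)], [np.float64(63.9), np.float64(63.9), np.float64(63.3)], [np.float64(61.9), np.float64(64.4), None], [np.float64(63.7), np.float64(67.5), np.float64(61.2)], [np.float64(61.1), np.float64(65.3), np.float64(63.0)]]
scene nib,mark,leg x: [[np.float64(63.6), np.float64(65.4), np.float64(61.0)], [np.float64(62.6), np.float64(64.2), np.float64(60.6)], [np.float64(62.5), np.float64(64.7), np.float64(61.3)], [np.float64(61.8), np.float64(63.5), np.float64(60.6)], [np.float64(58.6), np.float64(61.8), np.float64(63.7)], [np.float64(61.2), np.float64(63.5), np.float64(58.3)]]
[[(0.53, array([0.5219, 0.0021, 0.0427]))], [(0.53, array([0.5219, 0.0021, 0.0427]))], [(0.53, array([0.5219, 0.0021, 0.0427]))]]
15.95 [ 0.53563216 -0.01323995  0.01300134] 0.031160344979607537 29.055840522050858 [ 4.58640198 -8.0201719  -0.34177103]
```

Fourteen more network readings and the pixel edges agree: the nib is about 2 mm short of the pointer, stable and inside the 5 mm limit. The lever is closed and the grip is 29 N, so I'm handing in.

```bash
python3 -c "
from bench import r
print(r.close_job())"
```

```text
the job is handed in; nothing more can be done
None
```

I handed the job in with the leg held about 2 mm short of the pointer (limit 5 mm), the lever squeezed shut along the leg and the grip at 29 N; hand-in returned no verdict, and I did not re-measure the screwdriver, module and jar.

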